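# Press a circuit card home on a sprung test dock

### The job

Slide the tallest card, the one with the grip block on its top bar, up out of the slotted rack, put it upright between the grooved posts of the test dock and press it down on the sprung plunger until its top bar rests flat on the hard stops of both posts, without ramming it. Finish while holding it pressed there in the gripper, for the test contacts to stay closed: do not let go. Leave the other cards in the rack and everything else on the desk where it is.

Things in the scene. Friction and masses are not known exactly. Their poses are not given: they have to be found in the camera images.
- card: The card to be tested: tallest of the three upright green circuit cards in the rack. Origin: middle of its lower edge; z up along the card, y along its width, x through its thickness. Board 3 mm thick, 96 mm wide, 70 mm high, flat 3 mm chips on its +x face. Along its top edge an aluminium bar, 10 mm thick, 124 mm wide (14 mm past the board at each side), z 70 to 80 mm. 0.08 to 0.17 kg.
- card_grip (a point): Middle of the grey grip block on the card's top bar (only this card has one), 88.5 mm above the card's lower edge. Block 10 mm thick along the card's x, 40 mm wide, from the bar's top (80 mm) to 96 mm.
- rack: Fixed grey slotted rack, 150 (x) by 124 (y) mm, 43 mm high; origin: middle of its underside. Three upright slots at x = -45, 0, +45 mm, each holding one card standing along the rack's y; slots 5 mm wide, open at the top, floor 8 mm above the origin. Which slot holds which card varies. Turned about the vertical by up to 0.3 rad.
- spare_a: A short card without grip block, stays in the rack: board 45 mm high, plain 124 mm bar from 45 to 55 mm. Origin: middle of its lower edge.
- spare_b: A second short card, same as spare_a, stays in the rack.
- dock: Fixed test dock: dark steel base 90 (x) by 156 (y) mm, two aluminium posts at y = +58 and -58 mm; origin: middle of the underside; turned about the vertical by up to 0.3 rad. The card enters from above along the dock's y, either face forward; its side edges run in post grooves 6 mm wide (x), 99 mm apart bottom to bottom. The sprung plunger is in the middle.
- dock_mouth (a point): Middle of the mouth of the dock, level with the tops of the two posts, 92 mm above its underside. The grooves widen here to funnels: about 18 mm wide in x (from 89 down to 78 mm above the underside) and 109 mm between the posts in y (from 92 down to 84 mm).
- dock_home (a point): Where the card's origin (middle of its lower edge) is when the card is home on both stops: on the dock's axis, 22 mm above its underside.
- stop_left: Steel stop pad on top of the dock's +y post, the hard stop for that end of the card's bar: 30 (x) by 11 (y) by 8 mm, centred at y = 60.5 mm. Origin under its middle; its upper face is 8 mm above, 92 mm above the dock's underside.
- stop_right: The same on the -y post.
- plunger (a joint): Travel of the sprung plunger, a black strip 14 x 58 mm lying along the dock's y in the middle, downward in m. 0: up, its top 34 mm above the dock's underside. 0.012: top at 22 mm, reached just when the card's bar meets both stops. The spring pushes up with 4 N at 0, rising 0.5 N per mm to 10 N at 0.012; it lifts the card again if let go.
- screwdriver: Bystander: a screwdriver, between rack and dock, lying along x, 15 x 136 x 15 mm, must stay where it is.
- calculator: Bystander: a calculator, between rack and dock, 110 x 68 x 20 mm, must stay where it is.
- flux_bottle: Bystander: a small bottle, behind the rack, 30 mm across, 103 mm high, must stay where it is.

How it is judged (in metres and radians):
On the way:
1. the card has been slid up clear of the rack in the gripper, upright (z of card in the frame of rack above 0.046 m and angle between card's own z axis and vertical below 0.3 rad and contact force between the fingers and card above 1 N), for 0.1 s.
At the end, for the whole second after the job is handed in: The card stands upright in the dock (within 5 mm of its axis, 0.08 rad) with its bar bearing on both stops (over 0.5 N on each, lower edge within 1.5 mm of home), the plunger pressed in at least 10.5 mm, the card still and still held in the fingers, all through the last second (value of joint plunger above 0.0105 m and contact force between card and stop_left above 0.5 N and contact force between card and stop_right above 0.5 N and horizontal distance between card and dock_home below 0.005 m and z of card in the frame of dock_home below 0.0015 m and angle between card's own z axis and vertical below 0.08 rad and angle between the y axis of card and the y axis of dock, either way round below 0.08 rad and contact force between the fingers and card above 2 N and linear speed of card below 0.01 m/s); the arm keeps its last pose, push and grip.
It fails at once if the card is rammed onto the dock (over 70 N) (contact force between card and dock above 70 N).
It fails at once if another card is moved more than 15 mm (distance of any of spare_a, spare_b from where it was at the start of the episode above 0.015 m).
It fails at once if a bystander is moved more than 30 mm (distance of any of screwdriver, calculator, flux_bottle from where it was at the start of the episode above 0.03 m).
It also fails if it takes over 58 s, if anything falls off the work surface, if the arm or the gripper's body presses on something with over 40 N, if the wrist force passes 120 N, or if a joint passes its speed limit or range.

### The arm

A 6-joint arm with a two-finger parallel gripper is mounted at the origin on a cart in front of the work surface, level with it; the furniture and walls round the work are solid. World frame = base frame: x ahead of the robot, y to its left, z up, the work surface at z = 0. Lengths are in mm, angles in degrees, forces in N, time in s.
With the tool pointing down it reaches from about 350 to 875 mm from the base axis. Payload 4.2 kg.
Tool frame: the origin (TCP) lies between the finger pads; the fingertips stand 22 mm ahead of it and the grasp point (between the pads) lies 3 mm ahead of it; z points along the fingers, y is the line along which they close (so a half turn about z gives the same grasp; the last joint's range is limited). The gripper opens to 87 mm and grips with 3 to 60 N. Pads are 19 mm wide; open, the fingers measure 117 mm over their backs; the gripper's body (75 mm by 190 mm) begins 51 mm behind the grasp point.
Start: joints at [89.588, 22.042, 0.453, 0, -68.411, -14.817], TCP at [164.144, 603.039, 244.55] pointing down, gripper open.
Joint ranges: [-179.83, 179.83], [-69.29, 118.12], [-61.27, 80.66], [-181.25, 117.63], [-171.15, -9.14], [-177.46, 177.46]. Speed limits (degrees/s): [159.86, 159.86, 180, 180, 180, 180].

### API

Orientations are given as [roll, pitch, yaw] about the fixed x, y, z axes, in that order (R = Rz(yaw) Ry(pitch) Rx(roll)).
In Python, from plant import monitor, imaging, ctrl gives the robot as it stands.
- The arm moves only by the tool step_arm, never from a script. Its argument "plan" is a list that holds one entry, the list of rows, each a list of 7 numbers: the shift along the tool's x, y, z in shares of 40 cm (1.0 is 40 cm), then the turn, a rotation vector about the tool's x, y, z in a scale on which 1.0 is pi rad, then the opening, from 0 (shut) to 1 (fully open). In form: [[[x, y, z, ax, ay, az, fingers], ...]]. A call has exactly 8 rows; each row is the pose to reach, as a shift and turn from the pose commanded when the call began, along the tool's axes at that moment; what a row does not reach only later rows make up. A row lasts 1/10 s, in which the tool goes at most 50 mm and 8.59 degrees, less where a joint would pass 70% of its speed; a pose out of reach is approached as far as the arm can. A shift or turn number past 1, either way, is cut back to 1. A call with a gripper value outside its range is refused whole. The fingers move at their own pace and stop on an object; the grip force is fixed at half the most. Time passes only in rows, so rows that repeat a pose let the fingers close, or fill a call up. It gives the time, the measured TCP pose, the force, the opening and the grip force at its end, in the units of the state.
- monitor.read_state(): the state, without advancing time (a new reading comes with each control period).
- imaging.get_image(name): name is "scene" or "top"; returns the picture (384x512x3 uint8, red, green, blue); there is no depth.
- imaging.camera_model(name): a dict with "mtx" (3x3 intrinsics, pixels), "pose" (4x4, takes a point from camera to world coordinates). Camera axes: x right, y down, z forward; pixel columns grow to the right and rows downward; lengths in mm; the calibration is good to about 2 mm. A picture is of the moment at which its call begins. camera_model takes no time and is no camera call.
- ctrl.finish_job(): hands the job in; it is judged then, once.
The state is a dict: "time_s": time; "joint_pos": joint angles; "joint_vel": joint speeds; "effort": joint torques, N m; "tcp_pos": TCP position; "ee_rot": TCP orientation; "contact_force": force on the tool from outside, world axes, zero at the start; "wrist_torque": the same for the moment, N m; "width": finger opening in mm; "finger_force": force on a finger pad.
Only numpy, scipy, OpenCV 4.12 (cv2) and the standard library are available. Lean on these libraries where they do the work, as an engineer would, in place of code of your own. Each camera call takes 0.05 s, during which the arm holds its last target. There are 200 camera calls.

## Working session

There is one attempt and no reset: what is moved stays moved. The work goes in short steps, Python scripts to look and compute and a tool call to move; the robot and the scene stay as the last step left them, time stands still between calls to the robot, and variables do not carry over. Pictures are saved under pics/ and viewed, at most 10 in all, crops included, and the job is handed in when it is done.

Besides the shell and the picture viewer there is one more tool, called after "Call:" as a command line: name --argument value ..., lists and objects as JSON in quotes. step_arm: Moves the arm, as the interface text tells. Its arguments: {"type":"object","properties":{"plan":{"type":"array","items":{"type":"array","items":{"type":"array","items":{"type":"number"}}}}},"required":["plan"]}

```bash
ls; mkdir -p pics; python3 - <<'E'
from plant import monitor, imaging, ctrl
import cv2,numpy as np
np.set_printoptions(precision=2,suppress=True)
print(monitor.read_state())
for n in("scene","top"):
    im=imaging.get_image(n); cv2.imwrite(f"pics/{n}0.png",im[:,:,::-1]); m=imaging.camera_model(n); print(m["mtx"],m["pose"])
E
```

```text
pics
{'time_s': 0.0, 'joint_pos': array([ 89.59,  22.09,   0.38,  -0.03, -68.41, -14.82]), 'joint_vel': array([-0.06, -0.02,  0.04, -0.02, -0.08, -0.05]), 'effort': array([ -0.  , -39.07,  18.74,   4.22,   0.01,  -0.  ]), 'tcp_pos': array([164.01, 602.53, 243.48]), 'ee_rot': array([179.88,  -0.  , -15.24]), 'contact_force': array([-0.01, -0.47,  0.06]), 'wrist_torque': array([ 0.01, -0.01,  0.01]), 'finger_force': 0.0, 'width': 87.15674871143437}
[[379.69   0.   257.15]
 [  0.   379.69 191.88]
 [  0.     0.     1.  ]] [[  -0.48   -0.35    0.81 -141.3 ]
 [  -0.88    0.2    -0.43  297.45]
 [  -0.01   -0.92   -0.4   458.31]
 [   0.      0.      0.      1.  ]]
[[432.52   0.   256.11]
 [  0.   432.52 194.54]
 [  0.     0.     1.  ]] [[  -0.01   -1.      0.07  483.72]
 [  -1.      0.01   -0.01  -93.11]
 [   0.     -0.07   -1.   1211.08]
 [   0.      0.      0.      1.  ]]
```

View pics/scene0.png

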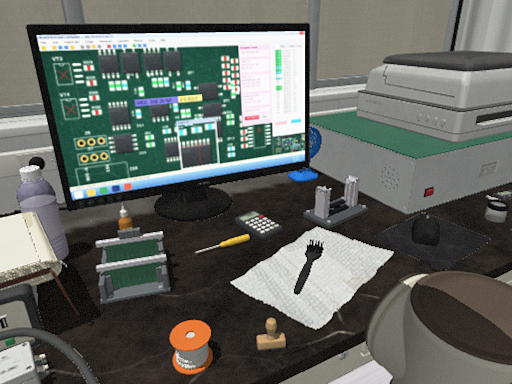

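View pics/top0.png

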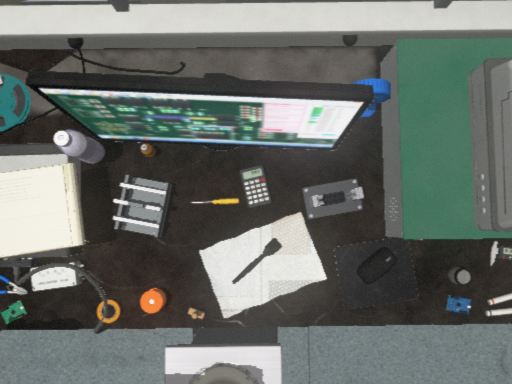

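The scene view shows the rack at about (135,268) and the dock at (335,205). In the top view the rack is at (143,207) and the dock at (333,199). The calculator and screwdriver lie between them, and the bottle is behind the rack. Next I'll zoom in on both.

```bash
python3 - <<'E'
import cv2,numpy as np
s=cv2.imread("pics/scene0.png");t=cv2.imread("pics/top0.png")
def c(im,u,v,w,h): return cv2.resize(im[v:v+h,u:u+w],(400,300),interpolation=cv2.INTER_CUBIC)
m=np.vstack([np.hstack([c(s,70,200,120,110-20),c(s,290,165,100,75)]),np.hstack([c(t,103,172,80,60),c(t,293,169,80,60)])])
cv2.imwrite("pics/m0.png",m)
E
```

```text
(no output)
```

View pics/m0.png

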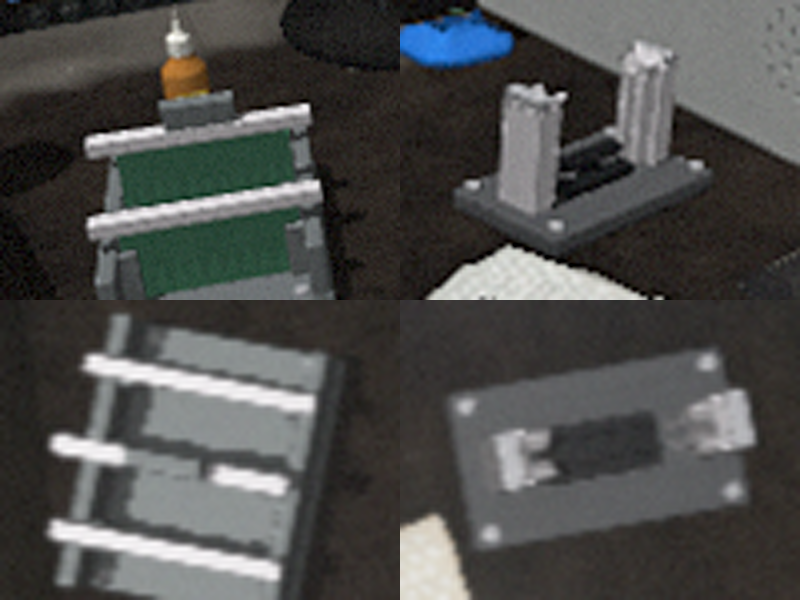

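The mosaic shows the gripped card in the rack's middle slot; its white bar ends are at top ≈(112,260)/5+crop and ≈(161,268). The dock has four screws and two posts. I'll triangulate the bar ends, screws and posts from both views.

```bash
cat > h.py <<'E'
import cv2,numpy as np
from plant import monitor, imaging, ctrl
np.set_printoptions(precision=1,suppress=True)
CM={n:imaging.camera_model(n) for n in("scene","top")}
def P(n):
    m=CM[n]; return m["mtx"]@np.linalg.inv(m["pose"])[:3]
def tri(a,b):  # scene px, top px
    X=cv2.triangulatePoints(P("scene"),P("top"),np.array(a,float).reshape(2,1),np.array(b,float).reshape(2,1)).ravel(); X=X[:3]/X[3]
    e=[np.linalg.norm((lambda q:q[:2]/q[2])(P(n)@np.append(X,1))-p) for n,p in(("scene",a),("top",b))]
    return X,np.round(e,1)
def plane(n,p,z):
    m=CM[n]; d=m["pose"][:3,:3]@np.linalg.solve(m["mtx"],[*p,1]); o=m["pose"][:3,3]; return o+d*(z-o[2])/d[2]
def proj(n,X):
    q=P(n)@np.append(X,1); return q[:2]/q[2]
def blobs(g,box,th,amin=3):
    u,v,w,h=box; c=g[v:v+h,u:u+w]; n,l,s,ce=cv2.connectedComponentsWithStats((c>th).astype(np.uint8))
    out=[]
    for i in range(1,n):
        if s[i,4]>=amin:
            r=cv2.minAreaRect(np.argwhere(l==i)[:,::-1].astype(np.float32)+[u,v]) if 0 else cv2.minAreaRect((np.argwhere(l==i)[:,::-1]+np.array([u,v])).astype(np.float32))
            b=cv2.boxPoints(r); b=b[np.argsort(b[:,0])]
            out.append((s[i,4],ce[i]+[u,v],b[:2].mean(0),b[2:].mean(0)))
    return out
def cen(g,p,r=3):
    u,v=np.round(p).astype(int); c=g[v-r:v+r+1,u-r:u+r+1].astype(float); w=np.clip(c-np.percentile(c,70),0,None)
    y,x=np.mgrid[-r:r+1,-r:r+1]; return np.array([u+(w*x).sum()/w.sum(),v+(w*y).sum()/w.sum()])
E
python3 - <<'E'
from h import *
S=cv2.imread("pics/scene0.png",0);T=cv2.imread("pics/top0.png",0)
for nm,g,box,th in(("rackS",S,(90,225,85,60),150),("rackT",T,(103,172,75,62),190),("dockS",S,(310,180,50,45),140),("dockT",T,(305,180,65,35),150)):
    print(nm)
    for a,c,l,r in blobs(g,box,th): print(a,c,"L",l,"R",r)
sc=[(308.2,211.7),(328.7,221.2),(365,207)]; tp=[(306.2,190.4),(311,215.8),(359.6,207.2)]
for a,b in zip(sc,tp):
    a2,b2=cen(S,a),cen(T,b); X,e=tri(a2,b2); print(a2,b2,X,e)
print(cen(T,(354.6,181.4)))
E
```

```text
rackS
70 [151.9 233.9] L [139.8 235.6] R [162.2 232.2]
80 [107.3 240.5] L [ 95.9 242.1] R [119.  238.8]
263 [130.6 260.8] L [ 95.9 266.6] R [165.2 255.1]
rackT
147 [142.4 188.3] L [120.2 184.1] R [165.1 192.6]
47 [120.4 201.4] L [113.8 200.2] R [127.  202.8]
48 [152.6 207.6] L [145.9 206.5] R [159.2 208.7]
152 [135.9 221.7] L [113.1 217.4] R [158.2 225.9]
dockS
60 [349.4 187. ] L [342.6 188.9] R [352.1 192.2]
23 [344.7 192.8] L [342.6 191.7] R [345.8 192. ]
33 [323.4 188. ] L [317. 188.] R [330. 188.]
146 [319.7 203.4] L [315.4 203.1] R [323.9 203.7]
4 [353.  195.5] L [353. 197.] R [353. 194.]
8 [352.1 201.9] L [352. 202.] R [353. 202.]
5 [328.8 220.6] L [328.  220.5] R [330.  220.5]
dockT
7 [354.  181.3] L [353. 181.] R [355. 181.]
77 [358.2 192.6] L [352.8 194.1] R [361.7 191.8]
8 [305.9 189.9] L [305. 190.] R [307. 190.]
61 [315.4 200.1] L [312.  200.5] R [321.  200.5]
3 [321. 203.] L [320. 203.] R [322. 203.]
5 [359.2 206.6] L [358.  206.5] R [360.  206.5]
[307.8 210.7] [305.7 189.8] [ 575.4 -237.1   17.2] [0.1 0.1]
[328.5 220.9] [310.7 215.4] [ 504.7 -249.3   16.9] [0.2 0.1]
[363.5 205.9] [359.1 206.7] [ 526.9 -383.7   16.9] [0.2 0.1]
[353.9 181.1]
```

```bash
python3 - <<'E'
from h import *
S=cv2.imread("pics/scene0.png",0);T=cv2.imread("pics/top0.png",0)
L,e1=tri((95.4,242.2),(113.3,200.1)); R,e2=tri((162.7,232.1),(159.7,208.8)); print(L,R,e1,e2,(L+R)/2,np.linalg.norm(L-R))
for z in(80,84,88):
    l,r=plane("top",(113.3,200.1),z),plane("top",(159.7,208.8),z); d=l-r; print(z,(l+r)/2,np.linalg.norm(d),np.degrees(np.arctan2(-d[0],d[1])))
# other bars, yaw
for l,r in(((119.7,184),(165.6,192.7)),((112.6,217.3),(158.7,226))):
    l,r=plane("top",l,60),plane("top",r,60); d=l-r; print((l+r)/2,np.linalg.norm(d),np.degrees(np.arctan2(-d[0],d[1])))
# dock from 4 screws in top
q=[plane("top",cen(T,p),17) for p in((306.2,190.4),(354.6,181.4),(359.6,207.2),(311,215.8))]; q=np.array(q); print(q,q.mean(0))
for a,b in((q[0],q[1]),(q[3],q[2])): d=a-b; print(np.linalg.norm(d),np.degrees(np.arctan2(-d[0],d[1])))
for a,b in((q[0],q[3]),(q[1],q[2])): d=a-b; print(np.linalg.norm(d),np.degrees(np.arctan2(d[1],d[0])))
# posts
for c in((315.4,200.1),(358.2,192.6)): print(plane("top",c,92))
# bystander checks: bottle cap, monitor lower edge corner
print(plane("top",(148,149),95))
# monitor bottom edge: scene (66,210)-(310,168) right corner ; top (330,147),(365,97)
print(tri((308,165),(331,148)),tri((66,210),(98,140)))
print(monitor.read_state()["tcp_pos"],monitor.read_state()["time_s"])
E
```

```text
[549.7 272.9  86. ] [525.3 151.6  86.4] [0.5 0.3] [0. 0.] [537.5 212.2  86.2] 123.705228590319
80 [537.7 213.5  80. ] 123.64115831923951 -11.336343891743613
84 [537.5 212.4  84. ] 123.20390958754751 -11.336343891743637
88 [537.3 211.3  88. ] 122.76666085585556 -11.336343891743605
[581.4 202.8  60. ] 124.83593692856665 -11.466373447907545
[493.  220.9  60. ] 124.7045828632742 -11.38609421225601
[[ 575.3 -237.3   17. ]
 [ 597.9 -371.8   17. ]
 [ 526.7 -384.    17. ]
 [ 504.5 -249.6   17. ]] [ 551.1 -310.7   17. ]
136.42736724556954 9.554962156247514
136.24049481030124 9.389025549365863
71.89154818067618 9.844628379521907
72.28541473521986 9.694474888935469
[ 542.5 -252.9   92. ]
[ 560.6 -364.5   92. ]
[681.  180.3  95. ]
(array([ 674.7, -297.9,  101.6]), array([1.6, 1.4])) (array([706.3, 311.3,  95.3]), array([0.6, 0.4]))
[164.  602.6 243.6] 0.1
```

The card's bar centre is at (537.4, 211.5), yaw −11.4°, with a measured length of 123.7 mm (124 expected) and height of about 86 mm (83–88 expected). The dock centre is at (551, −310.5), yaw 9.6°. Both are consistent with the given sizes, so I'll move off.

Careful with the scale: shifts go in shares of 40 cm and turns go in shares of pi rad. That gives: 32 cm is 0.8, -3.5 cm is -0.0875, 0.13 rad is 0.0414.

Call:
step_arm --plan '[[[0.1, 0.0625, -0.0125, 0, 0, 0.0414, 0.4], [0.2, 0.125, -0.025, 0, 0, 0.0828, 0.4], [0.3, 0.1875, -0.0375, 0, 0, 0.1241, 0.4], [0.4, 0.25, -0.05, 0, 0, 0.1655, 0.4], [0.5, 0.3125, -0.0625, 0, 0, 0.2069, 0.4], [0.6, 0.375, -0.075, 0, 0, 0.2483, 0.4], [0.7, 0.4375, -0.0875, 0, 0, 0.2897, 0.4], [0.8, 0.5, -0.1, 0, 0, 0.331, 0.4]]]'

```text
time_s: 0.9
tcp_pos: [421.1, 324.2, 284.5]
ee_rot: [180.0, -0.0, -75.1]
contact_force: [0.2, 0.1, 0.2]
width: 36.5
finger_force: 0.0
```

```bash
cat >> h.py <<'E'
from scipy.spatial.transform import Rotation as Ro
def delta(pos,rpy,goal,gyaw):
    "tool-frame shift in cm and turn in rad from commanded pose (pos,rpy) to goal, tool straight down at gyaw"
    A=Ro.from_euler("xyz",rpy,degrees=True); G=Ro.from_euler("xyz",[180,0,gyaw],degrees=True)
    print("shift",np.round(A.inv().apply(np.array(goal)-pos)/10,2),"turn",np.round((A.inv()*G).as_rotvec(),3))
def st():
    s=monitor.read_state(); print(round(s["time_s"],2),s["tcp_pos"],s["ee_rot"],"F",s["contact_force"],"M",s["wrist_torque"],"w",round(s["width"],1),"ff",round(s["finger_force"],1)); return s
E
python3 - <<'E'
from h import *
A=Ro.from_euler("xyz",[180,0,-15.229],degrees=True); cp=np.array([164.144,603.039,244.55])+A.apply([320,200,-40]); cy=-15.229-np.degrees(1.04)
print(cp,cy); s=st(); delta(cp,[180,0,cy],[537.4,211.5,160],-101.4); delta(s["tcp_pos"],s["ee_rot"],[537.4,211.5,160],-101.4)
E
```

```text
[420.4 326.  284.6] -74.81661069360561
0.9 [421.1 324.2 284.5] [180.   -0.  -75.1] F [0.2 0.1 0.2] M [ 0.2 -0.1  0. ] w 36.5 ff 0.0
shift [14.1 -8.3 12.5] turn [ 0.  -0.   0.5]
shift [13.9 -8.3 12.4] turn [ 0.  -0.   0.5]
```

In the tool's units: 14.1 cm is 0.3525, 12.5 cm is 0.3125, 0.464 rad is 0.1477.

Call:
step_arm --plan '[[[0.07, -0.04, 0.05, 0, 0, 0.0286, 0.4], [0.14, -0.0825, 0.1125, 0, 0, 0.0573, 0.4], [0.21, -0.1225, 0.175, 0, 0, 0.0891, 0.4], [0.28, -0.165, 0.2375, 0, 0, 0.1178, 0.4], [0.3525, -0.2075, 0.3125, 0, 0, 0.1477, 0.4], [0.3525, -0.2075, 0.3125, 0, 0, 0.1477, 0.4], [0.3525, -0.2075, 0.3125, 0, 0, 0.1477, 0.4], [0.3525, -0.2075, 0.3125, 0, 0, 0.1477, 0.4]]]'

```text
time_s: 1.7
tcp_pos: [537.6, 212.3, 160.3]
ee_rot: [-179.9, 0.1, -101.3]
contact_force: [-0.6, -0.1, -0.1]
width: 34.6
finger_force: 0.0
```

```bash
sed -i 's/precision=1/precision=2/' h.py; python3 - <<'E'
from h import *
s=st(); delta(s["tcp_pos"],s["ee_rot"],[537.4,211.5,99.5],-101.4)
S=imaging.get_image("scene")[:,:,::-1];T=imaging.get_image("top")[:,:,::-1]
m=np.hstack([cv2.resize(S[160:310,60:190],(400,460)),cv2.resize(T[160:252,95:175],(400,460),interpolation=cv2.INTER_CUBIC)])
cv2.imwrite("pics/m1.png",m)
E
```

```text
1.7 [537.58 212.32 160.35] [-179.93    0.06 -101.34] F [-0.55 -0.06 -0.12] M [ 0.14 -0.05  0.02] w 34.6 ff 0.0
shift [0.09 0.01 6.08] turn [-0.  0.  0.]
```

View pics/m1.png

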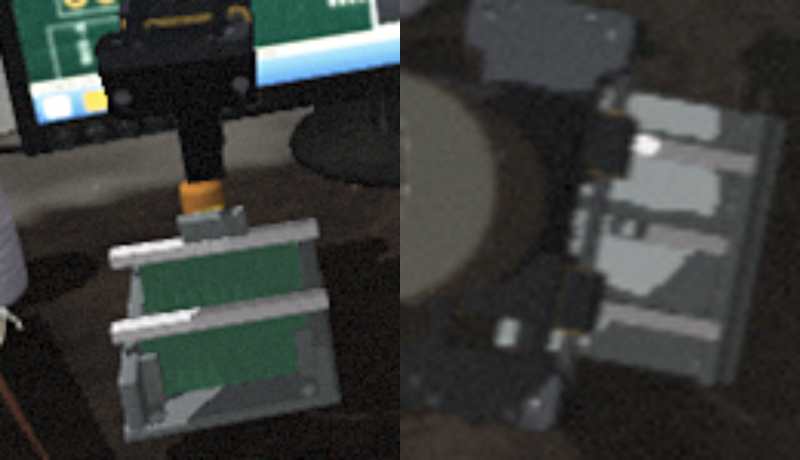

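The near finger, at ≈(200,180) in the left crop, hangs above the grip block at ≈(212,222). I'll check the predicted projections before descending.

```bash
python3 - <<'E'
from h import *
f=lambda X:(proj("scene",X)-[60,160])*[400/130,460/150]
a=np.radians(-11.4);x=np.array([np.cos(a),np.sin(a),0]);y=np.array([-np.sin(a),np.cos(a),0]);c=np.array([537.4,211.5,0])
for dx,dy,z in((-5,20,104),(-5,-20,104),(-5,20,88),(-5,-20,88),(5,-20,104),(5,20,104)): print("block",f(c+x*dx+y*dy+[0,0,z]))
c=np.array([537.6,212.3,0])
for dx,dy in((-17,10),(-17,-10),(-32,10),(-32,-10),(17,10),(17,-10)): print("tip",f(c+x*dx+y*dy+[0,0,138]))
E
```

```text
block [178.59 220.04]
block [246.22 210.32]
block [182.57 242.55]
block [249.56 232.59]
block [245.86 202.96]
block [179.04 212.46]
tip [185.46 177.42]
tip [220.52 172.7 ]
tip [184.87 188.71]
tip [220.61 183.81]
tip [186.71 153.36]
tip [220.34 149.01]
```

Block and finger project where they are seen, so I'll descend and grip.

In the tool's units: 6.1 cm is 0.1525, 5.5 cm is 0.1375.

Call:
step_arm --plan '[[[0.0025, 0, 0.0375, 0, 0, 0, 0.4], [0.0025, 0, 0.075, 0, 0, 0, 0.4], [0.0025, 0, 0.1125, 0, 0, 0, 0.4], [0.0025, 0, 0.1375, 0, 0, 0, 0.4], [0.0025, 0, 0.1525, 0, 0, 0, 0.4], [0.0025, 0, 0.1525, 0, 0, 0, 0.4], [0.0025, 0, 0.1525, 0, 0, 0, 0], [0.0025, 0, 0.1525, 0, 0, 0, 0]]]'

```text
time_s: 2.6
tcp_pos: [537.7, 211.0, 99.4]
ee_rot: [-179.9, 0.1, -101.4]
contact_force: [-0.2, -0.3, -0.3]
width: 25.6
finger_force: 0.0
```

Call:
step_arm --plan '[[[0, 0, 0, 0, 0, 0, 0], [0, 0, 0, 0, 0, 0, 0], [0, 0, 0, 0, 0, 0, 0], [0, 0, 0, 0, 0, 0, 0], [0, 0, 0, 0, 0, 0, 0], [0, 0, 0, 0, 0, 0, 0], [0, 0, 0, 0, 0, 0, 0], [0, 0, 0, 0, 0, 0, 0]]]'

```text
time_s: 3.4
tcp_pos: [537.3, 210.7, 98.9]
ee_rot: [-180.0, 0.0, -101.4]
contact_force: [-2.0, 1.2, 4.5]
width: 9.8
finger_force: 29.9
```

In the tool's units: -4 cm is -0.1, -3.5 cm is -0.0875.

Call:
step_arm --plan '[[[0, 0, -0.0125, 0, 0, 0, 0], [0, 0, -0.025, 0, 0, 0, 0], [0, 0, -0.0375, 0, 0, 0, 0], [0, 0, -0.05, 0, 0, 0, 0], [0, 0, -0.0625, 0, 0, 0, 0], [0, 0, -0.075, 0, 0, 0, 0], [0, 0, -0.0875, 0, 0, 0, 0], [0, 0, -0.1, 0, 0, 0, 0]]]'

```text
time_s: 4.2
tcp_pos: [537.2, 210.7, 139.0]
ee_rot: [-180.0, 0.0, -101.4]
contact_force: [-0.2, 0.1, -1.6]
width: 9.5
finger_force: 29.9
```

In the tool's units: -7.5 cm is -0.1875, -6.2 cm is -0.155.

Call:
step_arm --plan '[[[0, 0, -0.025, 0, 0, 0, 0], [0, 0, -0.05, 0, 0, 0, 0], [0, 0, -0.075, 0, 0, 0, 0], [0, 0, -0.1, 0, 0, 0, 0], [0, 0, -0.125, 0, 0, 0, 0], [0, 0, -0.155, 0, 0, 0, 0], [0, 0, -0.1875, 0, 0, 0, 0], [0, 0, -0.1875, 0, 0, 0, 0]]]'

```text
time_s: 5.0
tcp_pos: [538.4, 211.3, 216.2]
ee_rot: [-179.8, 0.2, -101.4]
contact_force: [1.0, 0.7, -1.6]
width: 9.7
finger_force: 29.9
```

```bash
python3 - <<'E'
from h import *
s=st(); delta(s["tcp_pos"],s["ee_rot"],[551,-311,225],-80.4)
print(s["joint_pos"])
S=imaging.get_image("scene")[:,:,::-1];T=imaging.get_image("top")[:,:,::-1]
m=np.hstack([cv2.resize(S[110:310,50:210],(400,500)),cv2.resize(T[150:260,80:185],(400,500),interpolation=cv2.INTER_CUBIC)])
cv2.imwrite("pics/m2.png",m)
E
```

```text
5.0 [538.39 211.33 216.24] [-179.78    0.18 -101.38] F [ 1.    0.67 -1.58] M [ 0.13 -0.13  0.  ] w 9.7 ff 29.9
shift [ 50.95 -11.54  -0.99] turn [-0.    0.   -0.37]
[ 37.49  18.63  -8.95   0.05 -62.13 -48.89]
```

View pics/m2.png

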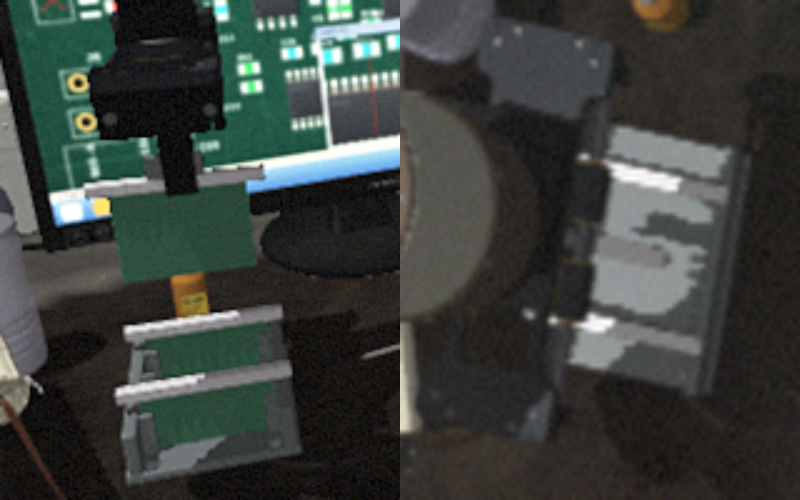

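The card is clear of the rack, upright, with a width of 9.7 mm in the grip; both spare cards are still in place. I'll carry it to the dock.

In the tool's units: 25.5 cm is 0.6375, 23.5 cm is 0.5875, -0.185 rad is -0.0589.

Call:
step_arm --plan '[[[0.0375, -0.0075, 0, 0, 0, -0.0032, 0], [0.1125, -0.025, -0.0025, 0, 0, -0.0095, 0], [0.2, -0.045, -0.005, 0, 0, -0.0191, 0], [0.3, -0.0675, -0.0075, 0, 0, -0.0286, 0], [0.4, -0.09, -0.01, 0, 0, -0.0382, 0], [0.5, -0.1125, -0.0125, 0, 0, -0.0477, 0], [0.5875, -0.1325, -0.015, 0, 0, -0.0541, 0], [0.6375, -0.145, -0.015, 0, 0, -0.0589, 0]]]'

```text
time_s: 5.9
tcp_pos: [542.9, -53.2, 218.9]
ee_rot: [179.9, -0.0, -90.9]
contact_force: [0.6, 0.1, -1.8]
width: 9.6
finger_force: 29.9
```

```bash
python3 - <<'E'
from h import *
s=st(); delta(s["tcp_pos"],s["ee_rot"],[551,-311,225],-80.4)
E
```

```text
5.9 [542.85 -53.17 218.86] [179.9   -0.02 -90.89] F [ 0.59  0.08 -1.8 ] M [ 0.08 -0.07  0.02] w 9.6 ff 29.9
shift [25.77 -1.21 -0.61] turn [ 0.   -0.   -0.18]
```

In the tool's units: 25.8 cm is 0.645, 24.5 cm is 0.6125, -0.183 rad is -0.0583.

Call:
step_arm --plan '[[[0.05, -0.0025, 0, 0, 0, -0.0032, 0], [0.1375, -0.0075, -0.005, 0, 0, -0.0095, 0], [0.2375, -0.0125, -0.01, 0, 0, -0.0191, 0], [0.3375, -0.0175, -0.015, 0, 0, -0.0318, 0], [0.4375, -0.0225, -0.015, 0, 0, -0.0414, 0], [0.5375, -0.0275, -0.015, 0, 0, -0.0509, 0], [0.6125, -0.03, -0.015, 0, 0, -0.0583, 0], [0.645, -0.03, -0.015, 0, 0, -0.0583, 0]]]'

```text
time_s: 6.7
tcp_pos: [551.3, -311.3, 224.0]
ee_rot: [179.9, 0.1, -80.5]
contact_force: [0.0, 1.1, -1.9]
width: 9.9
finger_force: 29.9
```

Call:
step_arm --plan '[[[0, 0, 0, 0, 0, 0, 0], [0, 0, 0, 0, 0, 0, 0], [0, 0, 0, 0, 0, 0, 0], [0, 0, 0, 0, 0, 0, 0], [0, 0, 0, 0, 0, 0, 0], [0, 0, 0, 0, 0, 0, 0], [0, 0, 0, 0, 0, 0, 0], [0, 0, 0, 0, 0, 0, 0]]]'

```text
time_s: 7.5
tcp_pos: [552.1, -308.8, 225.6]
ee_rot: [-180.0, -0.0, -80.3]
contact_force: [0.1, 0.5, -1.7]
width: 9.7
finger_force: 29.9
```

```bash
python3 - <<'E'
from h import *
s=st(); delta(s["tcp_pos"],s["ee_rot"],[551,-311,200],-80.4)
S=imaging.get_image("scene")[:,:,::-1];T=imaging.get_image("top")[:,:,::-1]
cv2.imwrite("pics/S3.png",S);cv2.imwrite("pics/T3.png",T)
m=np.hstack([cv2.resize(S[110:235,285:385],(400,500),interpolation=cv2.INTER_CUBIC),cv2.resize(T[145:245,285:385],(400,500),interpolation=cv2.INTER_CUBIC)])
cv2.imwrite("pics/m3.png",m)
E
```

```text
7.5 [ 552.11 -308.77  225.63] [-179.99   -0.    -80.31] F [ 0.06  0.47 -1.67] M [ 0.09 -0.03  0.06] w 9.7 ff 29.9
shift [0.2  0.15 2.56] turn [-0. -0.  0.]
```

View pics/m3.png

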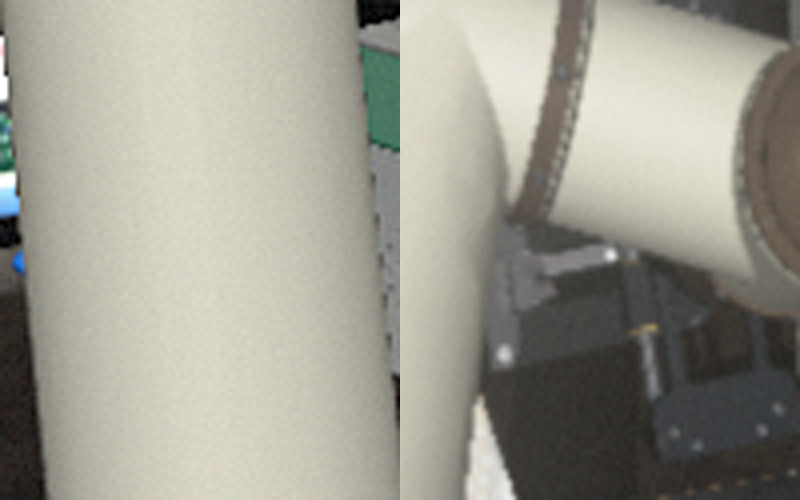

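The arm hides the dock in the scene view. The top view still shows the bar's +y end at crop ≈(540,268), the post at ≈(515,290) and a screw at (505,353). I'll check these against projections.

```bash
python3 - <<'E'
from h import *
T=cv2.imread("pics/T3.png",0)
f=lambda X:(proj("top",X)-[285,145])*[4,5]+[400,0]
a=np.radians(9.6);x=np.array([np.cos(a),np.sin(a),0]);y=np.array([-np.sin(a),np.cos(a),0])
c=np.array([552.1,-308.8,0])
for dy in(62,20):
  for dx in(-5,5): print("bar",dy,dx,f(c+x*dx+y*dy+[0,0,215]))
c=np.array([551.1,-310.5,0])
for dy in(66,55):
  for dx in(-15,15): print("stop",dy,dx,f(c+x*dx+y*dy+[0,0,92]))
print("screw",f(c+x*-36+y*68+[0,0,17]),f(c+x*36+y*68+[0,0,17]))
u=np.array
c3=T[190:206,308:345]; print(c3)
E
```

```text
bar 62 -5 [544.37 273.42]
bar 62 5 [541.09 252.16]
bar 20 -5 [615.74 257.15]
bar 20 5 [612.42 235.9 ]
stop 66 -15 [514.52 308.77]
stop 66 15 [505.81 251.91]
stop 55 -15 [531.19 304.96]
stop 55 15 [522.46 248.12]
screw [502.46 352.12] [482.94 224.17]
[[118 111 108 107  95  94 105 100  83  72  75  74  78  74  79  84  85  88
   98 110 119 123 125 132 137 137 141 145 147 151 151 156 154 156 160 162
  163]
 [116 110 109 107 107 104  99  94  86  79  78  76  79  76  72  75  75  74
   76  80  84  82  93 109 120 124 126 129 134 136 139 143 149 145 152 154
  154]
 [114 108 110 107 106 110 106 106  94  81  76  76  78  74  70  75  73  75
   77  75  75  75  75  80  83  84  88 105 122 126 129 130 131 138 141 140
  146]
 [112 110 109 107 107 108 110 103  96  80  75  78  75  73  74  75  73  74
   74  72  70  71  71  72  74  76  81  89 105 117 113 108 120 121 125 131
  132]
 [111 107 106 107 109 106 105 109  98  87  77  77  76  77  73  70  68  68
   71  77  78  80  93 111 123 125 125 128 134 139 125  95 102 109 110 117
  114]
 [110 105 105 104 104 105 113 118 127 113  89  88  92  85  84  86  86  95
 
[... 930 characters left out ...]
  63  62  60  60  59  55  56  58  58  59  60  55  57  56  61  65  72  72
   69]
 [107 110 113 110  97 102 111 112 114 112 106 104 103 106 104  88  62  61
   59  56  55  60  58  59  56  56  60  57  57  58  58  57  54  64  72  72
   73]
 [108 113 116 110  92  97 113 115 112 113 109 109 111 109 108  97  76  58
   61  61  57  56  57  58  57  60  56  60  57  58  67  64  58  61  70  70
   67]
 [110 113 118 118 107 100 116 112 113 109 107 108 103  93  82  75  64  57
   58  59  62  63  63  64  65  69  65  66  65  65  68  62  55  61  66  69
   70]
 [107 111 113 118 106  96 111 112 112 109 114 107  82  74  63  60  66  62
   64  66  70  70  70  72  71  70  68  68  69  65  64  65  57  58  67  73
   73]]
```

The card projects where it is seen, to within 0.5 px. I'll align it over the dock axis and lower it to just above the posts.

In the tool's units: 3.5 cm is 0.0875, 0.15 cm is 0.0038.

Call:
step_arm --plan '[[[0.0025, 0.0025, 0.0125, 0, 0, 0, 0], [0.005, 0.0038, 0.025, 0, 0, 0, 0], [0.005, 0.0038, 0.0375, 0, 0, 0, 0], [0.005, 0.0038, 0.05, 0, 0, 0, 0], [0.005, 0.0038, 0.0625, 0, 0, 0, 0], [0.005, 0.0038, 0.075, 0, 0, 0, 0], [0.005, 0.0038, 0.0875, 0, 0, 0, 0], [0.005, 0.0038, 0.0875, 0, 0, 0, 0]]]'

```text
time_s: 8.4
tcp_pos: [550.4, -310.9, 189.5]
ee_rot: [179.9, 0.1, -80.3]
contact_force: [1.3, 0.3, -1.9]
width: 10.0
finger_force: 29.9
```

```bash
python3 - <<'E'
from h import *
s=st(); delta(s["tcp_pos"],s["ee_rot"],[551.1,-311.2,170],-80.4)
T=imaging.get_image("top")[:,:,::-1]; cv2.imwrite("pics/T4.png",T); G=cv2.cvtColor(T,6)
a=np.radians(9.6);x=np.array([np.cos(a),np.sin(a),0]);y=np.array([-np.sin(a),np.cos(a),0])
c=s["tcp_pos"]*[1,1,0]; b=s["tcp_pos"][2]-10.9
for d in(62,55,45,35,25): print(d,proj("top",c+y*d+[0,0,b]))
for k in(320,322,324,328,332,336): print(k,G[188:206,k])
print(G[199,312:326],G[198,312:326])
E
```

```text
8.4 [ 550.45 -310.89  189.5 ] [179.91   0.06 -80.32] F [ 1.32  0.29 -1.87] M [ 0.09 -0.01 -0.03] w 10.0 ff 29.9
shift [ 0.04 -0.06  1.95] turn [0. 0. 0.]
62 [319.23 199.15]
55 [322.1  198.63]
45 [326.2  197.88]
35 [330.3  197.13]
25 [334.4  196.38]
320 [106 111 113  96  80  73  81  93 107 104 126 128 128 116 107 115 102  81]
322 [158 153 137 123  84  76  76  86  90 113 128 132 132 106 103 110  86  67]
324 [166 157 145 129  97  78  68  61  74 123 131 130 130  78  65  78  62  60]
328 [171 164 154 145 129  95  70  71 111 129 133 131  86  64  59  60  63  72]
332 [179 173 163 154 145 126  94  97 128 129 133  96  64  57  56  60  67  69]
336 [184 180 174 165 155 147 130 123 180 193 198  97  59  61  60  62  67  71]
[ 98 112 111 111 108 104 104 109 128 129 132 129 130 130] [100 113 113 111 106 101 105 111 126 127 128 127 131 130]
```

In the tool's units: 2 cm is 0.05, 1.8 cm is 0.045.

Call:
step_arm --plan '[[[0, -0.0013, 0.0075, 0, 0, 0, 0], [0, -0.0013, 0.015, 0, 0, 0, 0], [0, -0.0013, 0.0225, 0, 0, 0, 0], [0, -0.0013, 0.03, 0, 0, 0, 0], [0, -0.0013, 0.0375, 0, 0, 0, 0], [0, -0.0013, 0.045, 0, 0, 0, 0], [0, -0.0013, 0.05, 0, 0, 0, 0], [0, -0.0013, 0.05, 0, 0, 0, 0]]]'

```text
time_s: 9.25
tcp_pos: [551.2, -311.0, 170.1]
ee_rot: [180.0, 0.0, -80.3]
contact_force: [0.4, -0.0, -1.4]
width: 9.9
finger_force: 29.9
```

In the tool's units: 1.4 cm is 0.035, 1.2 cm is 0.03.

Call:
step_arm --plan '[[[0, 0, 0.005, 0, 0, 0, 0], [0, 0, 0.01, 0, 0, 0, 0], [0, 0, 0.015, 0, 0, 0, 0], [0, 0, 0.02, 0, 0, 0, 0], [0, 0, 0.025, 0, 0, 0, 0], [0, 0, 0.03, 0, 0, 0, 0], [0, 0, 0.035, 0, 0, 0, 0], [0, 0, 0.035, 0, 0, 0, 0]]]'

```text
time_s: 10.05
tcp_pos: [551.2, -311.0, 156.1]
ee_rot: [180.0, 0.0, -80.3]
contact_force: [-0.5, 0.6, -2.0]
width: 10.1
finger_force: 29.9
```

```bash
python3 - <<'E'
from h import *
st()
E
```

```text
10.05 [ 551.17 -310.95  156.12] [179.96   0.02 -80.32] F [-0.54  0.64 -2.01] M [ 0.1  -0.02  0.02] w 10.1 ff 29.9
```

The card is in the grooves with no side force, so I'll continue down.

Call:
step_arm --plan '[[[0, 0, 0.0063, 0, 0, 0, 0], [0, 0, 0.0125, 0, 0, 0, 0], [0, 0, 0.02, 0, 0, 0, 0], [0, 0, 0.0275, 0, 0, 0, 0], [0, 0, 0.035, 0, 0, 0, 0], [0, 0, 0.0425, 0, 0, 0, 0], [0, 0, 0.05, 0, 0, 0, 0], [0, 0, 0.05, 0, 0, 0, 0]]]'

```text
time_s: 10.85
tcp_pos: [551.1, -310.9, 135.9]
ee_rot: [179.9, 0.0, -80.3]
contact_force: [0.2, -0.4, -1.8]
width: 9.8
finger_force: 29.9
```

In the tool's units: 1.2 cm is 0.03, 1 cm is 0.025.

Call:
step_arm --plan '[[[0, 0, 0.005, 0, 0, 0, 0], [0, 0, 0.01, 0, 0, 0, 0], [0, 0, 0.015, 0, 0, 0, 0], [0, 0, 0.02, 0, 0, 0, 0], [0, 0, 0.025, 0, 0, 0, 0], [0, 0, 0.03, 0, 0, 0, 0], [0, 0, 0.03, 0, 0, 0, 0], [0, 0, 0.03, 0, 0, 0, 0]]]'

```text
time_s: 11.65
tcp_pos: [551.5, -311.1, 125.0]
ee_rot: [-180.0, -0.0, -80.3]
contact_force: [-0.1, 0.4, 0.0]
width: 9.9
finger_force: 29.9
```

```bash
python3 - <<'E'
from h import *
st()
E
```

```text
11.65 [ 551.54 -311.15  124.98] [-179.98   -0.02  -80.31] F [-0.09  0.37  0.01] M [0.2  0.16 0.  ] w 9.9 ff 29.9
```

The plunger contact starts just where predicted (TCP z ≈125). Now I'll press slowly.

In the tool's units: 0.7 cm is 0.0175, 0.6 cm is 0.015.

Call:
step_arm --plan '[[[0, 0, 0.0025, 0, 0, 0, 0], [0, 0, 0.005, 0, 0, 0, 0], [0, 0, 0.0075, 0, 0, 0, 0], [0, 0, 0.01, 0, 0, 0, 0], [0, 0, 0.0125, 0, 0, 0, 0], [0, 0, 0.015, 0, 0, 0, 0], [0, 0, 0.0175, 0, 0, 0, 0], [0, 0, 0.0175, 0, 0, 0, 0]]]'

```text
time_s: 12.45
tcp_pos: [551.6, -311.2, 117.9]
ee_rot: [-180.0, -0.0, -80.3]
contact_force: [-1.3, 0.8, 5.9]
width: 9.3
finger_force: 29.9
```

In the tool's units: 0.4 cm is 0.01, 0.35 cm is 0.0088.

Call:
step_arm --plan '[[[0, 0, 0.0025, 0, 0, 0, 0], [0, 0, 0.005, 0, 0, 0, 0], [0, 0, 0.0063, 0, 0, 0, 0], [0, 0, 0.0075, 0, 0, 0, 0], [0, 0, 0.0088, 0, 0, 0, 0], [0, 0, 0.01, 0, 0, 0, 0], [0, 0, 0.01, 0, 0, 0, 0], [0, 0, 0.01, 0, 0, 0, 0]]]'

```text
time_s: 13.25
tcp_pos: [551.7, -311.2, 114.4]
ee_rot: [-180.0, -0.0, -80.3]
contact_force: [-1.5, 0.9, 7.9]
width: 10.2
finger_force: 29.9
```

```bash
python3 - <<'E'
from h import *
st()
E
```

```text
13.25 [ 551.67 -311.21  114.45] [-179.96   -0.05  -80.3 ] F [-1.53  0.95  7.89] M [0.48 0.57 0.02] w 10.2 ff 29.9
```

In the tool's units: 0.2 cm is 0.005, 0.05 cm is 0.0013.

Call:
step_arm --plan '[[[0, 0, 0.0013, 0, 0, 0, 0], [0, 0, 0.0025, 0, 0, 0, 0], [0, 0, 0.0038, 0, 0, 0, 0], [0, 0, 0.005, 0, 0, 0, 0], [0, 0, 0.005, 0, 0, 0, 0], [0, 0, 0.005, 0, 0, 0, 0], [0, 0, 0.005, 0, 0, 0, 0], [0, 0, 0.005, 0, 0, 0, 0]]]'

```text
time_s: 14.05
tcp_pos: [551.7, -311.2, 113.0]
ee_rot: [-180.0, -0.1, -80.3]
contact_force: [-1.4, 1.8, 8.2]
width: 9.8
finger_force: 29.9
```

```bash
python3 - <<'E'
from h import *
st()
E
```

```text
14.05 [ 551.72 -311.24  113.01] [-179.95   -0.06  -80.29] F [-1.43  1.78  8.25] M [ 0.7   0.71 -0.03] w 9.8 ff 29.9
```

In the tool's units: 0.1 cm is 0.0025, 0.06 cm is 0.0015.

Call:
step_arm --plan '[[[0, 0, 0.0008, 0, 0, 0, 0], [0, 0, 0.0015, 0, 0, 0, 0], [0, 0, 0.0025, 0, 0, 0, 0], [0, 0, 0.0025, 0, 0, 0, 0], [0, 0, 0.0025, 0, 0, 0, 0], [0, 0, 0.0025, 0, 0, 0, 0], [0, 0, 0.0025, 0, 0, 0, 0], [0, 0, 0.0025, 0, 0, 0, 0]]]'

```text
time_s: 14.85
tcp_pos: [551.7, -311.2, 112.9]
ee_rot: [-179.9, -0.1, -80.3]
contact_force: [-3.4, 2.4, 13.1]
width: 9.7
finger_force: 29.9
```

```bash
python3 - <<'E'
from h import *
st()
E
```

```text
14.85 [ 551.74 -311.2   112.94] [-179.94   -0.08  -80.27] F [-3.36  2.44 13.1 ] M [ 0.98  1.08 -0.11] w 9.7 ff 29.9
```

The force rose by 5 N with z stalled at 112.9, so a stop has been met. I'll press a little more, easing the −x side load, and watch the moment to see when both stops bear.

In the tool's units: 0.08 cm is 0.002, 0.05 cm is 0.0013.

Call:
step_arm --plan '[[[0, 0.0005, 0.0005, 0, 0, 0, 0], [0, 0.0013, 0.001, 0, 0, 0, 0], [0, 0.0013, 0.0015, 0, 0, 0, 0], [0, 0.0013, 0.002, 0, 0, 0, 0], [0, 0.0013, 0.002, 0, 0, 0, 0], [0, 0.0013, 0.002, 0, 0, 0, 0], [0, 0.0013, 0.002, 0, 0, 0, 0], [0, 0.0013, 0.002, 0, 0, 0, 0]]]'

```text
time_s: 15.65
tcp_pos: [551.7, -311.2, 112.9]
ee_rot: [-179.9, -0.1, -80.3]
contact_force: [-2.5, 4.0, 15.4]
width: 9.4
finger_force: 29.9
```

```bash
python3 - <<'E'
from h import *
s=st()
for i in range(3): imaging.get_image("top"); s=st()
E
```

```text
15.65 [ 551.69 -311.22  112.87] [-179.88   -0.11  -80.25] F [-2.53  4.03 15.4 ] M [ 1.35  1.17 -0.04] w 9.4 ff 29.9
15.7 [ 551.72 -311.21  112.89] [-179.88   -0.11  -80.25] F [-3.85  4.25 15.17] M [ 1.32  1.16 -0.02] w 9.5 ff 29.9
15.75 [ 551.74 -311.21  112.9 ] [-179.88   -0.11  -80.25] F [-3.19  4.44 16.32] M [1.3  1.17 0.04] w 9.8 ff 29.9
15.8 [ 551.72 -311.19  112.88] [-179.88   -0.11  -80.25] F [-3.48  4.34 14.88] M [ 1.39  1.15 -0.07] w 9.7 ff 29.9
```

In the tool's units: -0.004 rad is -0.0013.

Call:
step_arm --plan '[[[0, 0, 0, -0.0003, -0.0003, 0, 0], [0, 0, 0, -0.0006, -0.0006, 0, 0], [0, 0, 0, -0.001, -0.001, 0, 0], [0, 0, 0, -0.001, -0.0013, 0, 0], [0, 0, 0, -0.001, -0.0013, 0, 0], [0, 0, 0, -0.001, -0.0013, 0, 0], [0, 0, 0, -0.001, -0.0013, 0, 0], [0, 0, 0, -0.001, -0.0013, 0, 0]]]'

```text
time_s: 16.6
tcp_pos: [551.8, -311.2, 112.9]
ee_rot: [180.0, 0.1, -80.3]
contact_force: [-3.8, 4.0, 16.1]
width: 10.0
finger_force: 29.9
```

```bash
python3 - <<'E'
from h import *
s=st()
for i in range(2): imaging.get_image("top"); s=st()
E
```

```text
16.6 [ 551.8  -311.23  112.88] [179.96   0.11 -80.25] F [-3.76  4.05 16.1 ] M [ 1.28  1.02 -0.03] w 10.0 ff 29.9
16.65 [ 551.8  -311.23  112.91] [179.96   0.11 -80.25] F [-3.35  3.97 15.58] M [ 1.23  1.04 -0.07] w 10.0 ff 29.9
16.7 [ 551.81 -311.24  112.89] [179.96   0.11 -80.25] F [-2.69  3.75 15.63] M [ 1.25  1.09 -0.02] w 9.6 ff 29.9
```

In the tool's units: -0.08 cm is -0.002, 0.07 cm is 0.0018.

Call:
step_arm --plan '[[[-0.0005, 0.0005, 0, 0, 0, 0, 0], [-0.001, 0.001, 0, 0, 0, 0, 0], [-0.0015, 0.0015, 0, 0, 0, 0, 0], [-0.002, 0.0018, 0, 0, 0, 0, 0], [-0.002, 0.0018, 0, 0, 0, 0, 0], [-0.002, 0.0018, 0, 0, 0, 0, 0], [-0.002, 0.0018, 0, 0, 0, 0, 0], [-0.002, 0.0018, 0, 0, 0, 0, 0]]]'

```text
time_s: 17.5
tcp_pos: [551.7, -311.2, 112.9]
ee_rot: [-179.9, 0.0, -80.2]
contact_force: [-1.1, 2.0, 13.7]
width: 9.8
finger_force: 29.9
```

```bash
python3 - <<'E'
from h import *
s=st()
for i in range(2): imaging.get_image("top"); s=st()
E
```

```text
17.5 [ 551.72 -311.2   112.9 ] [-179.95    0.03  -80.24] F [-1.14  1.95 13.69] M [0.63 0.63 0.01] w 9.8 ff 29.9
17.55 [ 551.72 -311.18  112.91] [-179.95    0.03  -80.24] F [-1.77  0.92 12.22] M [ 0.68  0.62 -0.06] w 9.9 ff 29.9
17.6 [ 551.73 -311.18  112.89] [-179.95    0.03  -80.24] F [-1.9   1.45 13.14] M [ 0.68  0.63 -0.02] w 10.0 ff 29.9
```

The side load halved and the leftover moment matches the plunger-only value, so both stops appear to share the load. I'll press a bit more for margin.

In the tool's units: 0.15 cm is 0.0038, -0.02 cm is -0.0005.

Call:
step_arm --plan '[[[-0.0005, 0.0005, 0.0008, 0, 0, 0, 0], [-0.001, 0.001, 0.0015, 0, 0, 0, 0], [-0.0015, 0.0015, 0.0023, 0, 0, 0, 0], [-0.002, 0.0018, 0.003, 0, 0, 0, 0], [-0.002, 0.0018, 0.0038, 0, 0, 0, 0], [-0.002, 0.0018, 0.0038, 0, 0, 0, 0], [-0.002, 0.0018, 0.0038, 0, 0, 0, 0], [-0.002, 0.0018, 0.0038, 0, 0, 0, 0]]]'

```text
time_s: 18.4
tcp_pos: [551.7, -311.1, 112.8]
ee_rot: [-179.8, -0.1, -80.2]
contact_force: [-2.1, 1.8, 17.2]
width: 9.7
finger_force: 29.9
```

```bash
python3 - <<'E'
from h import *
s=st()
for i in range(2): imaging.get_image("top"); s=st()
E
```

```text
18.4 [ 551.68 -311.13  112.82] [-179.84   -0.08  -80.21] F [-2.07  1.82 17.19] M [ 0.51  0.76 -0.05] w 9.7 ff 29.9
18.45 [ 551.68 -311.16  112.85] [-179.84   -0.08  -80.21] F [-1.23  1.27 16.47] M [ 0.47  0.78 -0.03] w 10.0 ff 29.9
18.5 [ 551.68 -311.15  112.85] [-179.84   -0.08  -80.21] F [-1.28  0.73 17.19] M [ 0.46  0.72 -0.06] w 9.7 ff 29.9
```

In the tool's units: 0.15 cm is 0.0038, 0.06 cm is 0.0015.

Call:
step_arm --plan '[[[-0.0005, 0.0005, 0.0008, 0, 0, 0, 0], [-0.0008, 0.0008, 0.0015, 0, 0, 0, 0], [-0.001, 0.001, 0.0023, 0, 0, 0, 0], [-0.001, 0.0013, 0.003, 0, 0, 0, 0], [-0.001, 0.0013, 0.0038, 0, 0, 0, 0], [-0.001, 0.0013, 0.0038, 0, 0, 0, 0], [-0.001, 0.0013, 0.0038, 0, 0, 0, 0], [-0.001, 0.0013, 0.0038, 0, 0, 0, 0]]]'

```text
time_s: 19.3
tcp_pos: [551.7, -311.1, 112.8]
ee_rot: [-179.8, -0.2, -80.2]
contact_force: [-2.7, 1.0, 21.8]
width: 10.0
finger_force: 30.0
```

```bash
python3 - <<'E'
from h import *
s=st()
T=imaging.get_image("top")[:,:,::-1]; st()
S=imaging.get_image("scene")[:,:,::-1]; st()
cv2.imwrite("pics/f.png",np.hstack([cv2.resize(T[145:245,285:385],(400,400),interpolation=cv2.INTER_CUBIC),cv2.resize(S[160:310],(400,400*150//512)).repeat(1,0) if 0 else cv2.copyMakeBorder(cv2.resize(S,(400,300)),0,100,0,0,0)]))
E
```

```text
19.3 [ 551.69 -311.13  112.77] [-179.77   -0.16  -80.18] F [-2.66  0.95 21.84] M [ 0.76  1.04 -0.11] w 10.0 ff 30.0
19.35 [ 551.68 -311.19  112.81] [-179.76   -0.16  -80.18] F [-2.93  1.62 22.89] M [ 0.7   1.04 -0.08] w 10.0 ff 30.0
19.4 [ 551.67 -311.12  112.79] [-179.77   -0.16  -80.18] F [-3.35  1.8  22.77] M [ 0.7   1.05 -0.01] w 9.7 ff 30.0
```

View pics/f.png

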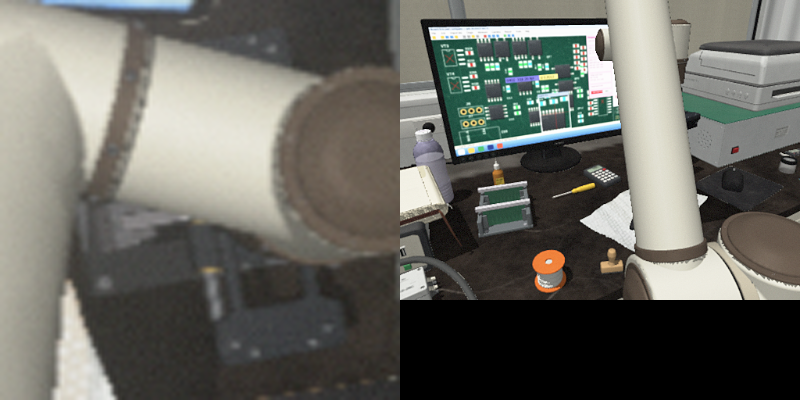

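Everything else is in place: the spare cards in the rack, with the screwdriver, calculator and bottle undisturbed. The card stands in the dock with about 14 N on the stops. One small tilt correction will even out the load, then I'll check and hand in.

In the tool's units: -0.003 rad is -0.001.

Call:
step_arm --plan '[[[0, 0, 0, -0.0003, -0.0003, 0, 0], [0, 0, 0, -0.0006, -0.0006, 0, 0], [0, 0, 0, -0.001, -0.001, 0, 0], [0, 0, 0, -0.001, -0.001, 0, 0], [0, 0, 0, -0.001, -0.001, 0, 0], [0, 0, 0, -0.001, -0.001, 0, 0], [0, 0, 0, -0.001, -0.001, 0, 0], [0, 0, 0, -0.001, -0.001, 0, 0]]]'

```text
time_s: 20.2
tcp_pos: [551.7, -311.2, 112.8]
ee_rot: [-179.9, 0.0, -80.2]
contact_force: [-2.8, 1.8, 22.2]
width: 10.1
finger_force: 29.9
```

```bash
python3 - <<'E'
from h import *
s=st(); ok=s["contact_force"][2]>15 and s["tcp_pos"][2]<113.2 and s["finger_force"]>20
if ok: print(ctrl.finish_job())
E
```

```text
20.2 [ 551.7  -311.17  112.81] [-179.93    0.01  -80.18] F [-2.78  1.84 22.25] M [ 0.67  0.99 -0.08] w 10.1 ff 29.9
the job is handed in; nothing more can be done
None
```

I handed the job in at 20.2 s with the card still gripped and pressed down in the dock at about 22 N; wrist forces suggest the bar bears on both stops, but no camera view could confirm that and no verdict came back.

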